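Slide the top plate off the pile onto the rest

TASK

Three ground steel plates lie in a pile on the unloading stand, held by a sprung gate. Press the gate lever's black pad down until it snaps over and stays down by itself, then slide the top plate sideways, without lifting it, onto the bare raised rest on the other side of the gate, so that it lies wholly on the rest, roughly square and centred. Leave the two plates below as they lie and the things standing round about alone.

Things in the scene. Friction and masses are not known exactly. Their poses are not given: they have to be found in the camera images.
- stand: Plate unloading stand, fixed: grey base 90 (x) x 300 (y) mm. On its -y half a pile seat, centred at y = -80 mm, top 30 mm above the bench; on its +y half the rest; between them a 25 mm gap with the gate lever, whose hinge and spring bracket (x = 45 to 123 mm) are 51 mm high. Origin: on the bench, middle of the base. y runs from pile to rest (about the robot's left), -x points about towards the robot.
- rest (a point): Centre of the top face of the bare dark steel rest, a block 56 (x) x 150 (y) mm in the stand's axes, at the stand's x = 0, y = +75 mm, 53 mm above the bench: 1 mm lower than the underside of the top plate in the pile.
- gate (a joint): Gate lever angle, rad: 0 = up (start), 0.20 = fully down on its stop. Steel bar in the gap, hinged along the stand's y at x = +55 mm, 42 mm high. Sprung up with about 6 N at the pad until 0.14 rad; beyond, it snaps over centre and stays down by itself. Up, its nose (x = -20 mm, 62 mm high) blocks the top plate; fully down it is below the level of the rest.
- gate_pad (a point): Centre of the upper face of the lever's black pressing pad (34 mm along x, 26 mm along y), on the robot's side of the stand at its x = -89, y = -12.5 mm; 60 mm above the bench when up, about 31 mm when fully down (144 mm from the hinge).
- plate_top: Topmost steel plate, 60 (x) x 100 (y) x 12 (z) mm, about 0.5 kg, two screw holes on its middle line. Origin: centre of its underside, which is 54 mm above the bench at the start and 53 mm when on the rest. Its y lies along the stand's y. Its sides are free: it can be pinched across its 60 mm or pushed on its end.
- plate_mid: The second plate, the same, directly under the top one (underside 42 mm above the bench). Loose, must stay where it lies. Origin: centre of its underside.
- plate_low: The lowest plate, the same, on the seat (underside 30 mm above the bench). Loose, must stay where it lies. Origin: centre of its underside.
- white_cup: Bystander: plain off-white cup, 59 mm across, 54 mm high, standing at the left near the robot. Origin: centre of its underside.
- paste_pot: Bystander: small round screw-top pot, 36 mm across, 22 mm high, at the right near the robot. Origin: centre of its underside.
- nozzle_bottle: Bystander: small off-white nozzle bottle, 31 mm across, 98 mm high, standing at the far left. Origin: centre of its underside.
Things that resemble listed ones, but are neither listed nor needed, are in the scene too. Leave any blue or brown look-alike of the plate_top alone.

How it is judged:
On the way, in this order (a step that is already met when the one before it is completed fails the run):
1. the gate lever is down and stays down with nothing touching it, the top plate still on the pile (value of joint gate above 0.17 rad and contact force between anything else and gate below 0.3 N and y of plate_top in the frame of stand below -0.065 m), for 0.2 s.
2. the top plate lies on the rest (y of plate_top in the frame of stand between 0.05 and 0.105 m and x of plate_top in the frame of stand between -0.018 and 0.018 m and z of plate_top in the frame of stand between 0.049 and 0.057 m and angle between the y axis of plate_top and the y axis of stand, either way round below 0.26 rad), for 0.2 s.
At the end, for the whole second after the job is handed in: The top plate lies still and flat on the rest: centre 50 to 105 mm along the stand's +y from its origin, within 18 mm of its middle line, turned under 15 degrees; gate still down (over 0.17 rad); lower plates within 8 mm of where they lay and under 8.5 degrees from the stand (all of step 2 and value of joint gate above 0.17 rad and linear speed of plate_top below 0.01 m/s and not (distance of any of plate_mid, plate_low from where it was at the start of the episode above 0.008 m or angle between the y axis of any of plate_mid, plate_low and the y axis of stand, either way round above 0.15 rad)); the robot touches nothing.
It fails at once if a lower plate is shifted more than 8 mm or turned more than 8.5 degrees from the stand (distance of any of plate_mid, plate_low from where it was at the start of the episode above 0.008 m or angle between the y axis of any of plate_mid, plate_low and the y axis of stand, either way round above 0.15 rad).
It fails at once if the top plate is lifted: more than 7 mm above its height on the pile, or tipped more than 10 degrees (z of plate_top in the frame of stand above 0.061 m or angle between plate_top's own z axis and vertical above 0.175 rad).
It fails at once if the cup, the pot or the bottle is moved more than 20 mm (distance of any of white_cup, paste_pot, nozzle_bottle from where it was at the start of the episode above 0.02 m).
It also fails if it takes over 48 s, if anything falls off the work surface, if the arm or the gripper's body presses on something with over 40 N, if the wrist force passes 120 N, or if a joint passes its speed limit or range.

ROBOT

A 6-joint arm with a two-finger parallel gripper is mounted at the origin on a cart in front of the work surface, level with it; the furniture and walls round the work are solid. World frame = base frame: x ahead of the robot, y to its left, z up, the work surface at z = 0. Lengths are in m, angles in rad, forces in N, time in s.
With the tool pointing down it reaches from about 0.35 to 0.775 m from the base axis. Payload 7.3 kg.
Tool frame: the origin (TCP) lies midway between the tips of the shut fingers; the grasp point (between the pads) lies 19 mm behind it; z points along the fingers, x is the direction in which the jaws open and shut, and the axes are right-handed (so a half turn about z gives the same grasp; the last joint's range is limited). The gripper opens to 92 mm and grips with 3 to 60 N. Pads are 19 mm wide; open, the fingers measure 130 mm over their backs; the gripper's body (75 mm by 190 mm) begins 47 mm behind the grasp point.
Start: joints at [-1.472, 0.342, 1.524, -0, 1.275, -0.146], TCP at [0.127, -0.509, 0.227] pointing down, gripper open.
Joint ranges: [-2.53, 2.53], [-0.77, 2.02], [0.04, 2.7], [-1, 4.14], [0.28, 2.66], [-3.11, 3.11]. Speed limits (rad/s): [2.57, 2.57, 3.14, 3.14, 3.14, 3.14].

INTERFACE

Orientations are given as a unit quaternion [w, x, y, z].
In Python, from rig import arm gives the robot as it stands. The module is installed in compiled form; this text tells all that it offers.
- The arm moves only by the tool servo_tool, never from a script. Its argument "rows" is text: rows parted by semicolons, each of 4 numbers parted by spaces: the shift along the tool's x, y, z in cm, then the turn about the tool's z in units of 6 degrees (1.0 is 6 degrees). In form: tx ty tz yaw; .... A call has 1 to 10 rows; each row shifts and turns the commanded pose from where the row before left it, along the tool's axes as they then stand; what a row does not reach is not made up. A row lasts 1/8 s, in which the tool goes at most 62.5 mm and 10.7 degrees, less where a joint would pass 70% of its speed; a pose out of reach is approached as far as the arm can. A call is refused whole if a number of a shift passes 6.25 or a number of a turn 1, either way. A call with a gripper value outside its range is refused whole. "claw" is the opening, from 0 (shut) to 1 (fully open), set as the call begins (left out, the last holds). The fingers move at their own pace and stop on an object; the grip force is fixed at half the most. Time passes only in rows, so rows that do not move let the fingers close. It gives the time, the measured TCP pose, the force and the opening at its end, in the units of the state.
- arm.observe(): the state, without advancing time (a new reading comes with each control period).
- arm.camera(name): name is "scene" or "top"; returns a dict with "pixels" (400x640x3 uint8, red, green, blue), "depth" (400x640 float32, m along the optical axis (not along the pixel's ray), 0 where there is no reading), "K" (3x3 intrinsics, pixels), "R" (3x3) and "t" (3): a world point X has camera coordinates R X + t. Camera axes: x right, y down, z forward; pixel columns grow to the right and rows downward; lengths in m; the calibration is good to about 2 mm. A picture is of the moment at which its call begins.
- arm.hand_in(): hands the job in, once; it reports no verdict.
Trained networks look in a picture, given as the dict that the camera call returned (one of the last four; its "shot" number tells which), for a name from the list of things; names that differ only in an ending like _2 or _b are one class to them, and where a whole thing is asked for, a point or a joint stands for the part that bears it (a point fixed in the world has none). Each returns a list of dicts, best first, with "confidence" (0 to 1); they miss things now and then, are a little off and sometimes report something else, mostly with a low value. They report only what shows in the picture. A call takes as long as a camera call. They do not tell look-alikes from the thing itself.
- arm.silhouettes(picture, target): "pixels" (400x640 bool, what is visible of it) and "extent" ([left, top, right, bottom] in pixels, round what is visible of it).
- arm.place_of(picture, target): "at" ([column, row] in pixels: a listed point, or the origin of a listed thing).
The state is a dict: "time_s": time; "joint_pos": joint angles; "qd": joint speeds; "tau": joint torques, N m; "ee_pos": TCP position; "tcp_rot": TCP orientation; "contact_force": force on the tool from outside, world axes, zero at the start; "moment": the same for the moment, N m; "width": finger opening in m.
Only numpy, scipy, OpenCV 4.12 (cv2) and the standard library are available. Lean on these libraries where they do the work, as an engineer would, in place of code of your own. Each camera call takes 0.05 s, during which the arm holds its last target. There are 200 camera calls.

## Working session

There is one attempt and no reset: what is moved stays moved. The work goes in short steps, Python scripts to look and compute and a tool call to move; the robot and the scene stay as the last step left them, time stands still between calls to the robot, and variables do not carry over. Pictures are saved under pics/ and viewed, about 8 in all and at most 12, crops included, and the job is handed in when it is done.

Besides the shell and the picture viewer there is one more tool, called after "Call:" as name(argument=value, ...), one argument or row to a line, values as JSON. servo_tool: Moves the arm, as the interface text tells. Its arguments: {"type":"object","properties":{"rows":{"type":"string"},"claw":{"type":"number"}},"required":["rows"]}

```bash
mkdir -p pics
cat > h.py <<'E'
import numpy as np, cv2
from rig import arm
def w(p,u,v,z=None):
    K,R,t=map(np.array,(p["K"],p["R"],p["t"]))
    r=np.linalg.inv(K)@[u,v,1.]
    C=-R.T@t; d=R.T@r
    s=p["depth"][int(round(v)),int(round(u))] if z is None else (z-C[2])/d[2]
    return C+s*d
def px(p,X):
    c=np.array(p["R"])@X+np.array(p["t"]); q=np.array(p["K"])@c; return q[:2]/q[2]
def save(p,n,crop=None,s=1):
    im=p["pixels"][...,::-1]
    if crop: im=im[crop[1]:crop[3],crop[0]:crop[2]]
    cv2.imwrite("pics/"+n,cv2.resize(im,None,fx=s,fy=s,interpolation=cv2.INTER_CUBIC))
E
python3 - <<'E'
from h import *
np.set_printoptions(precision=4,suppress=True)
ps={n:arm.camera(n) for n in("scene","top")}
im=[]
for n,p in ps.items():
    save(p,n+"0.png",s=1.25)
    for k in["stand","rest","gate","gate_pad","plate_top","plate_mid","white_cup","paste_pot","nozzle_bottle"]:
        for r in arm.place_of(p,k)[:3]:
            u,v=r["at"]
            print(n,k,round(r["confidence"],2),np.round([u,v]),w(p,u,v))
print(arm.observe())
E
```

```text
scene stand 0.6 [312. 204.] [ 0.5361 -0.0451  0.023 ]
scene rest 0.84 [295. 195.] [ 0.5587 -0.0026  0.0538]Traceback (most recent call last):
  File "<stdin>", line 8, in <module>
ValueError: it knows: gate_pad, nozzle_bottle, paste_pot, plate_low, plate_mid, plate_top, rest, stand, white_cup
```

Run:
```python
from h import *
np.set_printoptions(precision=4,suppress=True)
ps={n:arm.camera(n) for n in("scene","top")}
for n,p in ps.items():
    save(p,n+"0.png",s=1.25)
    for k in["stand","rest","gate_pad","plate_top","plate_mid","white_cup","paste_pot","nozzle_bottle"]:
        for r in arm.place_of(p,k)[:3]:
            u,v=r["at"]
            print(n,k,round(r["confidence"],2),np.round([u,v]),w(p,u,v))
print(arm.observe())
```

```text
scene stand 0.78 [312. 202.] [ 0.5341 -0.0421  0.0291]
scene rest 0.62 [295. 191.] [ 0.5798 -0.0151  0.0542]
scene gate_pad 0.54 [342. 194.] [ 0.4832 -0.1057  0.0588]
scene plate_top 0.68 [333. 180.] [ 0.5571 -0.1325  0.0666]
scene plate_top 0.68 [334. 246.] [0.3471 0.0308 0.0126]
scene plate_top 0.58 [396. 229.] [ 0.3191 -0.1516  0.0136]
scene plate_mid 0.4 [331. 178.] [ 0.5753 -0.1404  0.0621]
scene white_cup 0.77 [230. 269.] [0.3812 0.2838 0.0302]
scene nozzle_bottle 0.59 [174. 225.] [0.6591 0.3037 0.0111]
top stand 0.91 [338. 190.] [ 0.5767 -0.0787  0.0514]
top stand 0.5 [428. 255.] [ 0.4071 -0.3141  0.0202]
top rest 0.82 [311. 196.] [ 0.5639 -0.0086  0.0506]
top gate_pad 0.8 [353. 223.] [ 0.4913 -0.1159  0.0596]
top plate_top 0.92 [304. 278.] [0.3523 0.0112 0.0089]
top plate_top 0.89 [372. 280.] [ 0.345  -0.1655  0.0132]
top plate_top 0.78 [370. 185.] [ 0.5868 -0.1605  0.0682]
top plate_mid 0.27 [338. 190.] [ 0.578  -0.0802  0.0516]
top white_cup 0.86 [208. 259.] [0.4065 0.2651 0.0026]
top paste_pot 0.68 [425. 254.] [ 0.4085 -0.3063  0.0221]
top nozzle_bottle 0.52 [192. 162.] [0.6601 0.3023 0.0424]
{'time_s': 1.1, 'joint_pos': array([-1.472 ,  0.342 ,  1.5241, -0.    ,  1.2754, -0.146 ]), 'qd': array([-0.0001,  0.0004,  0.0003,  0.0014, -0.0003, -0.001 ]), 'tau': array([ -0.0007, -43.1135, -24.4483,   0.0719,   0.0486,  -0.    ]), 'ee_pos': array([ 0.1273, -0.5094,  0.2267]), 'tcp_rot': array([ 0.    ,  0.7881, -0.6155,  0.    ]), 'contact_force': array([-0.2303,  0.2533,  1.0487]), 'moment': array([0.0242, 0.0477, 0.0169]), 'width': 0.09195781485212398}
```

View pics/scene0.png

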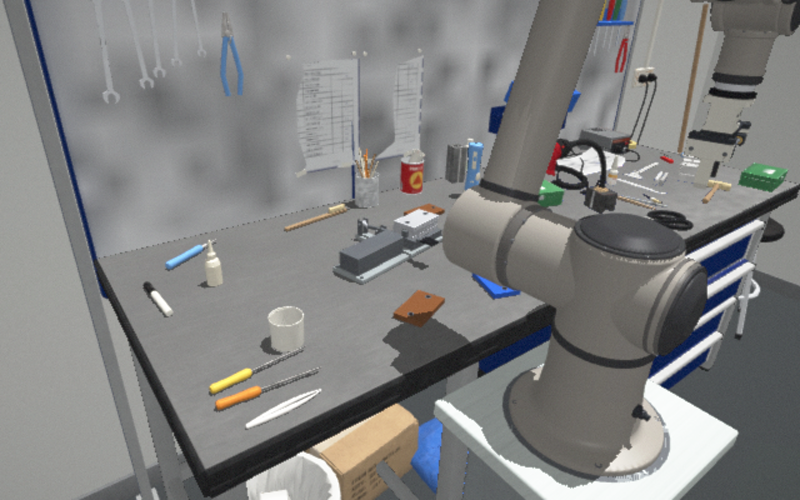

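View pics/top0.png

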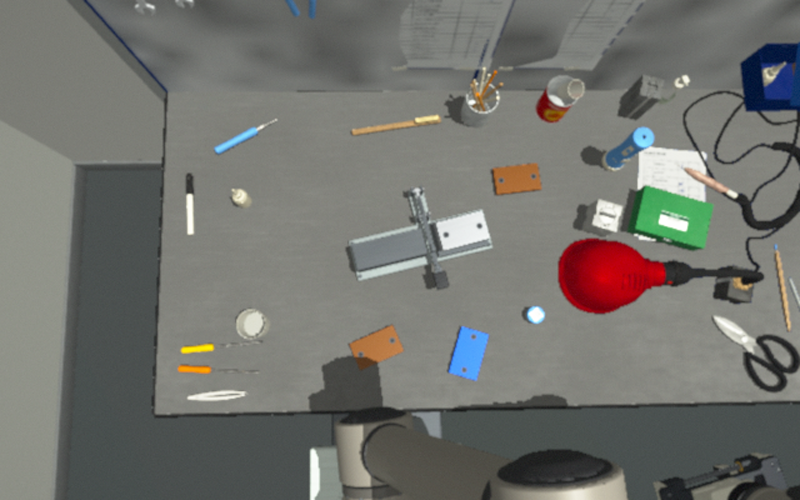

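The top view shows the silver plate on the pile at (464,230) in the enlarged picture, the dark rest at (390,250) and the black pad at (437,280). Three loose plates look like it: brown at (376,345), brown at (517,178) and blue at (468,352). I choose the silver one on the stand. There is also a red lamp at (600,275), which could get in the arm's way. Next I'll fit the stand precisely.

Run:
```python
from h import *
np.set_printoptions(precision=4,suppress=True)
p=arm.camera("top"); save(p,"crop1.png",(265,140,415,245),5)
K,R,t=map(np.array,(p["K"],p["R"],p["t"]))
v,u=np.mgrid[:400,:640]; d=p["depth"]
P=((np.stack([u,v,np.ones_like(u)],-1)@np.linalg.inv(K).T)*d[...,None]-t)@R
def rect(m,n):
    m=m.astype(np.uint8); k,l,st,c=cv2.connectedComponentsWithStats(m); i=1+np.argmax(st[1:,4]); q=P[l==i]
    (c,s,a)=cv2.minAreaRect((q[:,:2]*1000).astype(np.float32)); print(n,len(q),np.array(c),np.array(s),a,"z",np.median(q[:,2]))
roi=(u>265)&(u<415)&(v>140)&(v<245)&(d>0)
g=p["pixels"].mean(-1); Z=P[...,2]
print(g[185,365:378:4],g[196,305:318:4])
rect(roi&(abs(Z-.066)<.006)&(g>140)&(u>345),"plate bright")
rect(roi&(abs(Z-.066)<.004)&(u>345),"plate z")
rect(roi&(abs(Z-.053)<.005)&(u<340),"rest")
rect(roi&(Z>.006)&(Z<.02),"base")
rect(roi&(g<70)&(v>212)&(u>340)&(Z>.045),"pad")
for k in("plate_top","rest","stand"):
    for r in arm.silhouettes(p,k)[:3]:
        m=r["pixels"]; print(k,r["confidence"],r["extent"]); 
        if k!="stand": rect(m&roi&(Z>.04),k) if (m&roi).any() else 0
for z0 in (.1,.2,.3,.4):
    q=P[(d>0)&(Z>z0)&(P[...,0]>.3)&(P[...,0]<.75)&(P[...,1]>-.75)&(P[...,1]<.35)]; 
    print(z0,len(q),q.min(0) if len(q) else 0,q.max(0) if len(q) else 0)
```

```text
[234.3333 236.3333 236.3333 237.    ] [124.     125.     124.3333 127.3333]
plate bright 862 [ 591.7147 -160.7046] [ 60.9409 100.1233] 14.391098022460938 z 0.06599136189516885
plate z 844 [ 591.6497 -160.4509] [ 60.9409 100.3984] 14.391098022460938 z 0.0660071198128242
rest 1198 [556.4957  -8.5803] [ 56.4447 149.8522] 12.76668643951416 z 0.053258604034112755
base 857 [594.9565  -2.8422] [169.3264 165.8636] 12.676128387451172 z 0.011950042933309667
pad 10 [ 490.9067 -101.6071] [20.9451  2.6543] 13.451635360717773 z 0.05966426251888683
plate_top 0.97 [359.0, 261.0, 389.9, 301.5]
plate_top 0.91 [279.8, 261.2, 323.6, 297.9]
plate_top 0.8 [348.5, 170.0, 388.2, 196.6]
plate_top 809 [ 591.1489 -160.6988] [58.933  98.0607] 15.824624061584473 z 0.06608018832344228
stand 0.55 [276.8, 146.1, 394.0, 229.7]
0.1 4804 [ 0.4114 -0.7372  0.1001] [ 0.7499 -0.3073  0.2711]
0.2 4439 [ 0.4158 -0.6728  0.2   ] [ 0.5458 -0.3073  0.2711]
0.3 0 0 0
0.4 0 0 0
```

View pics/crop1.png

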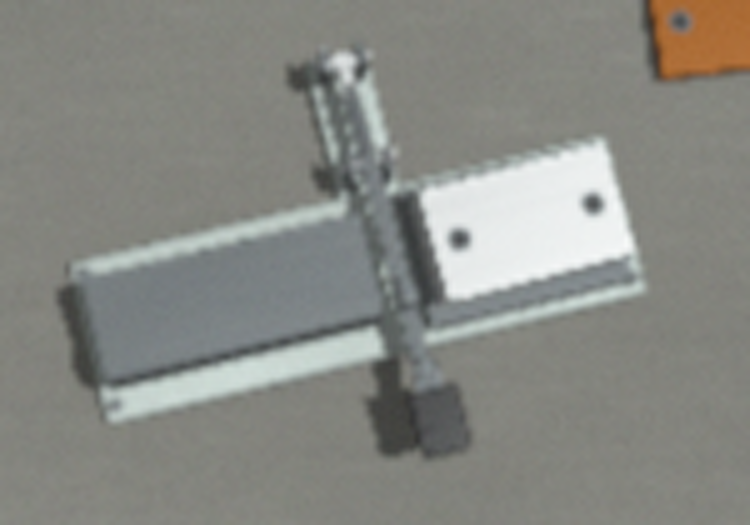

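The chosen plate is 60.9 x 100.1 mm with its top at z = 0.066, and the rest is 56 x 150 mm at z = 0.053, so both match the description. The crop shows the silver plate behind the gate, with the pad at (440,420).

The stand origin comes out at (0.573, -0.082), turned 13°, so the pad is at about (0.490, -0.114). The lamp top is at z = 0.27, so I'll cross above it.

Call:
servo_tool(
  rows="0 0 -5 0; 0 0 -5 0; 0 0 -4 0",
  claw=0,
)

```text
time_s: 1.68
ee_pos: [0.1273, -0.5094, 0.3689]
tcp_rot: [0.001, 0.788, -0.615, 0.001]
contact_force: [0.3, -1.8, 0.6]
width: 0.0665
```

Call:
servo_tool(
  rows="-2.96 -4.45 0 0; -2.96 -4.45 0 0; -2.96 -4.45 0 0; -2.96 -4.45 0 0; -2.96 -4.45 0 0; -2.96 -4.45 0 0; -2.96 -4.45 0 0; -2.96 -4.45 0 0; -2.96 -4.45 0 0; -2.96 -4.45 0 0",
)

```text
time_s: 2.92
ee_pos: [0.4882, -0.1128, 0.3669]
tcp_rot: [0.0, 0.788, -0.615, 0.0]
contact_force: [0.1, -1.3, -0.6]
width: 0.0007
```

Call:
servo_tool(
  rows="0 0 0 -1; 0 0 0 -1; 0 0 0 -1; 0 0 0 -1; 0 0 0 -1; 0 0 0 -1; 0 0 0 -1; 0 0 0 -1; 0 0 0 -1; 0 0 0 -1",
)

```text
time_s: 4.18
ee_pos: [0.4872, -0.1143, 0.3667]
tcp_rot: [0.0, 0.991, -0.137, 0.0]
contact_force: [-0.4, -0.4, 0.5]
width: 0.0002
```

Call:
servo_tool(
  rows="0 0 0 -1; 0 0 0 -1; 0 0 0 -1; 0 0 0 -1; 0 0 0 -0.83; 0 0 0 0; 0 0 0 0",
)

```text
time_s: 5.05
ee_pos: [0.4873, -0.1143, 0.3667]
tcp_rot: [0.0, 0.994, 0.112, 0.0]
contact_force: [0.4, -0.2, 0.2]
width: 0.0004
```

Call:
servo_tool(
  rows="0 0 5.5 0; 0 0 5.5 0; 0 0 5.5 0; 0 0 5.5 0; 0 0 4 0; 0 0 2 0; 0 0 1 0; 0 0 0 0",
)

```text
time_s: 6.05
ee_pos: [0.4873, -0.1144, 0.0766]
tcp_rot: [-0.0, 0.994, 0.113, -0.0]
contact_force: [-1.0, 0.5, 0.2]
width: 0.0005
```

Call:
servo_tool(
  rows="0 0 0.5 0; 0 0 0.5 0; 0 0 0.5 0; 0 0 0.5 0; 0 0 0 0",
)

```text
time_s: 6.68
ee_pos: [0.487, -0.1145, 0.0567]
tcp_rot: [0.0, 0.994, 0.113, -0.0]
contact_force: [-2.6, -1.2, 4.8]
width: 0.0006
```

Contact is at the expected height with about 5 N. I'll press on slowly.

Call:
servo_tool(
  rows="0 0 0.4 0; 0 0 0.4 0; 0 0 0.4 0; 0 0 0.4 0; 0 0 0 0",
)

```text
time_s: 7.3
ee_pos: [0.4873, -0.1142, 0.0402]
tcp_rot: [-0.0, 0.994, 0.113, -0.0]
contact_force: [0.6, 0.3, 0.7]
width: 0.0003
```

Call:
servo_tool(
  rows="0 0 0.3 0; 0 0 0.2 0; 0 0 0.2 0; 0 0 0 0",
)

```text
time_s: 7.8
ee_pos: [0.4872, -0.1143, 0.0335]
tcp_rot: [-0.0, 0.994, 0.113, -0.0]
contact_force: [0.3, 0.1, -0.4]
width: 0.0007
```

Call:
servo_tool(
  rows="0 0 -3 0; 0 0 -6 0; 0 0 -6 0; 0 0 -3 0; 4.6 3.42 0 0; 4.55 3.41 0 0; 0 0 0 0; 0 0 0 0",
  claw=0,
)

```text
time_s: 8.8
ee_pos: [0.591, -0.1599, 0.213]
tcp_rot: [-0.0, 0.994, 0.113, -0.001]
contact_force: [-0.6, -0.6, 0.5]
width: 0.0007
```

Run:
```python
from h import *
np.set_printoptions(precision=4,suppress=True)
o=[]
for n,c in(("top",(265,140,415,245)),("scene",(240,120,390,225))):
    p=arm.camera(n)
    o.append(cv2.resize(p["pixels"][c[1]:c[3],c[0]:c[2],::-1],None,fx=5,fy=2.8 if 0 else 5,interpolation=cv2.INTER_CUBIC)[::1])
    for r in arm.place_of(p,"gate_pad")[:2]: print(n,r,w(p,*r["at"]))
    if n=="top":
        print("pad depth z", [w(p,*px(p,np.array([.4895+a,-.1139,.031])))[2] for a in(-.01,0,.01)])
im=np.vstack(o); cv2.imwrite("pics/g.png",cv2.resize(im,None,fx=.57,fy=.57))
```

```text
top {'at': [370.0, 184.5], 'confidence': 0.16} [ 0.5881 -0.1613  0.0696]
pad depth z [np.float64(0.624815357507259), np.float64(0.6210610090273162), np.float64(0.6161082139525377)]
scene {'at': [345.1, 200.1], 'confidence': 0.62} [0.1218 0.2103 0.2793]
```

View pics/g.png

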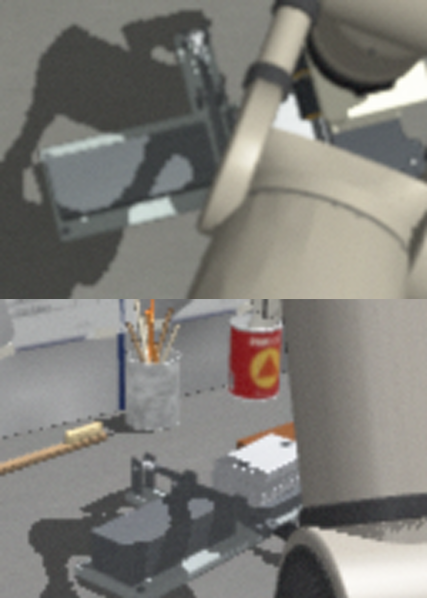

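The pad itself is hidden, but the gate bar looks low. The force also fell to zero above the commanded depth, so the lever snapped over. I'll check that with the scene camera's pad projection before grasping.

Call:
servo_tool(
  rows="0 0 5 0; 0 0 4 0; 0 0 2 0; 0 0 0 0; 0 0 0 0",
  claw=1,
)

```text
time_s: 9.62
ee_pos: [0.5924, -0.1604, 0.1053]
tcp_rot: [0.001, 0.994, 0.113, 0.001]
contact_force: [-0.4, -0.2, 0.9]
width: 0.0461
```

Run:
```python
from h import *
p=arm.camera("scene")
for X in([.4895,-.1139,.06],[.491,-.1136,.031]): print(px(p,np.array(X)))
print(arm.place_of(p,"gate_pad")[:2]); o=arm.observe(); print(o["joint_pos"],o["width"])
```

```text
[342.93562799 191.86403974]
[341.91313731 201.11018845]
[{'at': [343.5, 202.5], 'confidence': 0.54}, {'at': [331.9, 180.0], 'confidence': 0.33}]
[-3.89361033e-01  6.12340246e-01  1.42923576e+00 -1.01007041e-04
  1.09709400e+00 -6.16369805e-01] 0.05392345325005715
```

The pad is at row 202, against 201 predicted for down and 192 for up, so the gate is down. Next I wait for the fingers to open, then descend.

Call:
servo_tool(
  rows="0 0 0 0; 0 0 0 0; 0 0 0 0; 0 0 0 0; 0 0 2 0; 0 0 1.5 0; 0 0 0.8 0; 0 0 0.4 0; 0 0 0 0; 0 0 0 0",
)

```text
time_s: 10.98
ee_pos: [0.5921, -0.1604, 0.0572]
tcp_rot: [0.0, 0.994, 0.113, 0.0]
contact_force: [0.4, 0.4, 0.9]
width: 0.0918
```

Call:
servo_tool(
  rows="0 0 0 0; 0 0 0 0; 0 0 0 0; 0 0 0 0; 0 0 0 0; 0 0 0 0; 0 0 0 0; 0 0 0 0",
  claw=0,
)

```text
time_s: 11.98
ee_pos: [0.5913, -0.1603, 0.0567]
tcp_rot: [-0.0, 0.994, 0.113, -0.001]
contact_force: [-5.0, -1.1, 3.9]
width: 0.0594
```

Gripped at 59 mm. I'll unload it by half a millimetre and start sliding.

Call:
servo_tool(
  rows="0 0 -0.05 0; 0 -0.5 0 0; 0 -1 0 0; 0 -1.3 0 0; 0 -1.3 0 0; 0 0 0 0",
)

```text
time_s: 12.72
ee_pos: [0.5821, -0.1187, 0.0571]
tcp_rot: [-0.0, 0.993, 0.114, -0.0]
contact_force: [-0.2, 0.5, -5.0]
width: 0.0595
```

Call:
servo_tool(
  rows="0 -1.3 0 0; 0 -1.3 0 0; 0 -1.3 0 0; 0 -1.3 0 0; 0 -1.3 0 0; 0 -1.3 0 0; 0 -1.3 0 0; 0 -1.3 0 0; 0 -1 0 0; 0 0 0 0",
)

```text
time_s: 13.98
ee_pos: [0.5567, -0.0085, 0.0572]
tcp_rot: [0.0, 0.994, 0.114, -0.0]
contact_force: [0.2, 0.4, -4.4]
width: 0.0596
```

Call:
servo_tool(
  rows="0 0 0.05 0; 0 0 0.05 0; 0 0 0.03 0; 0 0 0 0",
)

```text
time_s: 14.48
ee_pos: [0.5569, -0.0095, 0.0558]
tcp_rot: [0.0, 0.994, 0.113, -0.0]
contact_force: [-1.4, 0.3, -5.0]
width: 0.0596
```

Call:
servo_tool(
  rows="0 0 0.03 0; 0 0 0.03 0; 0 0 0 0",
)

```text
time_s: 14.85
ee_pos: [0.557, -0.0094, 0.0558]
tcp_rot: [0.0, 0.994, 0.113, 0.0]
contact_force: [-2.7, 0.3, 2.1]
width: 0.0599
```

It's seated. Release, retreat straight up and clear the view.

Call:
servo_tool(
  rows="0 0 0 0; 0 0 0 0; 0 0 0 0; 0 0 0 0; 0 0 0 0; 0 0 0 0; 0 0 0 0; 0 0 0 0",
  claw=1,
)

```text
time_s: 15.85
ee_pos: [0.5569, -0.0093, 0.0553]
tcp_rot: [0.0, 0.994, 0.113, 0.0]
contact_force: [-0.1, -0.4, 0.4]
width: 0.0916
```

Call:
servo_tool(
  rows="0 0 -0.5 0; 0 0 -2 0; 0 0 -5 0; 0 0 -5.5 0; 0 0 -5.5 0; 0 0 -5.5 0; -4 -5 0 0; -4 -5 0 0; -3 -5 0 0; 0 -5 0 0",
)

```text
time_s: 17.1
ee_pos: [0.405, 0.1597, 0.2963]
tcp_rot: [0.0, 0.994, 0.113, 0.001]
contact_force: [1.4, 0.1, 0.6]
width: 0.092
```

Call:
servo_tool(
  rows="0 -5 0 0; 0 -4 0 0; 0 0 0 0; 0 0 0 0",
)

```text
time_s: 17.6
ee_pos: [0.3868, 0.2462, 0.2954]
tcp_rot: [0.0, 0.994, 0.113, 0.0]
contact_force: [-0.5, -0.1, -0.1]
width: 0.0916
```

Run:
```python
from h import *
np.set_printoptions(precision=4,suppress=True)
p=arm.camera("top"); save(p,"end.png",(265,140,415,245),5)
K,R,t=map(np.array,(p["K"],p["R"],p["t"]))
v,u=np.mgrid[:400,:640]; d=p["depth"]
P=((np.stack([u,v,np.ones_like(u)],-1)@np.linalg.inv(K).T)*d[...,None]-t)@R
roi=(u>265)&(u<415)&(v>140)&(v<245)&(d>0); Z=P[...,2]
th=np.radians(13); S=np.array([[np.cos(th),np.sin(th)],[-np.sin(th),np.cos(th)]]); O=np.array([.5734,-.0817])
for n,m in(("top",roi&(abs(Z-.065)<.005)&(P[...,1]>-.08)&(P[...,1]<.07)),("mid",roi&(abs(Z-.054)<.005)&(P[...,1]<-.105))):
    k,l,st,_=cv2.connectedComponentsWithStats(m.astype(np.uint8)); i=1+np.argmax(st[1:,4]); q=P[l==i]
    c,s,a=cv2.minAreaRect((q[:,:2]*1000).astype(np.float32)); print(n,len(q),c,s,a,np.median(q[:,2]),"stand",S@(np.array(c)/1e3-O))
for n in("top","scene"):
    q=p if n=="top" else arm.camera(n); print(n,px(q,np.array([.491,-.1136,.031])),arm.place_of(q,"gate_pad")[:2])
```

```text
top 886 (558.4518432617188, -9.62850570678711) (60.27497100830078, 99.6469497680664) 13.457676887512207 0.06504520853653045 stand [0.0016 0.0736]
mid 857 (593.2119750976562, -158.94932556152344) (60.76941680908203, 101.29969787597656) 13.166975021362305 0.054051438601706116 stand [ 0.0019 -0.0797]
top [351.1489 223.8217] [{'at': [349.7, 222.8], 'confidence': 0.78}]
scene [341.9131 201.1102] [{'at': [343.4, 201.4], 'confidence': 0.75}, {'at': [294.7, 191.0], 'confidence': 0.17}]
```

View pics/end.png

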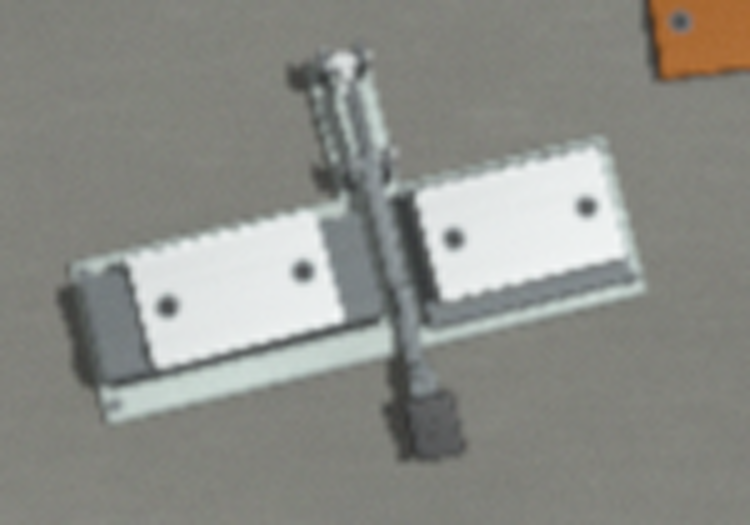

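The plate lies centred on the rest at (235,290) in the crop. The middle plate is on the pile at (520,220), and the gate is down with its pad at (435,425).

```bash
python3 -c "
from rig import arm
print(arm.hand_in())"
```

```text
the job is handed in; nothing more can be done
None
```

I pressed the gate lever until it snapped over, slid the top plate onto the rest and handed the job in. No verdict was reported.

- **How it was done:** The plate was pinched across its 60 mm and carried along the stand's y. I unloaded it by about half a millimetre on the way, so the wrist took its weight. The TCP stayed within 0.5 mm of its grasp height until I lowered the plate onto the rest.
- **Top plate:** It lies at stand x +1.6 mm, y +73.6 mm. Its top face is at 65 mm, so the underside is at 53 mm. The fit shows it turned about 0.5° from the stand.
- **Gate:** Both cameras show the pad within about 2 px of where it should be when fully down. The joint angle itself was not measured.
- **Lower plates:** The middle plate measures at x +2 mm, y -80 mm, turned under 1°. It was hidden under the top plate at the start, so I had no earlier position to compare it with. The lowest plate was not measured.
- **Bystanders and arm:** The fingers passed well clear of the cup, pot and bottle, but I did not re-measure those at the end. The arm was clear, reading no more than about 0.5 N on any axis. The clock was under 18 s.

No final check failed. The only disagreement was one low-confidence (0.16) false pad report on the plate while the arm hid the pad.

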